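# Put the last scale weight away and lock the keeper bar

## Robot

A 6-joint arm with a two-finger parallel gripper is mounted at the origin on the work surface. World frame = base frame: x ahead of the robot, y to its left, z up, the work surface at z = 0. Lengths are in mm, angles in rad, forces in N, time in s.
With the tool pointing down it reaches from about 400 to 925 mm from the base axis. Payload 12.5 kg.
Tool frame: the origin (TCP) lies on the mounting face of the last link; the fingertips stand 190 mm ahead of it and the grasp point (between the pads) lies 171 mm ahead of it (env.grasp_offset is the distance from the TCP to the grasp point, in mm); z points along the fingers, y is the direction in which the jaws open and shut (so a half turn about z gives the same grasp; the last joint's range is limited). The gripper opens to 95 mm and grips with 3 to 60 N. Pads are 20 mm wide; open, the fingers measure 119 mm over their backs; the gripper's body (75 mm by 180 mm) begins 59 mm behind the grasp point.
Start: joints at [1.205, 0.491, 1.559, -0, 1.092, -0.106], TCP at [160.53, 604.032, 404.761] pointing down, gripper open.
Joint ranges: [-3.1, 3.1], [-0.84, 2.19], [0.05, 2.79], [-1.13, 4.28], [0.06, 2.93], [-2.69, 2.69]. Speed limits (rad/s): [2.22, 2.22, 2.79, 3.14, 3.14, 3.14].

## Interface

Orientations are given as [roll, pitch, yaw] about the fixed x, y, z axes, in that order (R = Rz(yaw) Ry(pitch) Rx(roll)).
In Python, from cell import env, viewer gives the robot as it stands.
- The arm moves only by the tool play_rows, never from a script. Its argument "increments" is a list of rows, each an object of numbers: "dx", "dy", "dz": the shift along the tool's x, y, z in mm; "rx", "ry", "rz": the turn, a rotation vector about the tool's x, y, z in units of 6 degrees (1.0 is 6 degrees). A call has 1 to 8 rows; each row is the pose to reach, as a shift and turn from the pose measured when the call began, along the tool's axes at that moment; what a row does not reach only later rows make up. A row lasts 1/12 s, in which the tool goes at most 41.7 mm and 7.16 degrees, less where a joint would pass 70% of its speed; a pose out of reach is approached as far as the arm can. A call with a gripper value outside its range is refused whole. "fingers" is the opening, from 0 (shut) to 1 (fully open), set as the call begins (left out, the last holds). The fingers move at their own pace and stop on an object; the grip force is fixed at half the most. Time passes only in rows, so rows that repeat a pose let the fingers close. It gives the time, the measured TCP pose, the force and the opening at its end, in the units of the state.
- env.state(): the state, without advancing time (a new reading comes with each control period).
- viewer.read_camera(name): name is "scene" or "side" or "wrist"; returns a dict with "image" (384x512x3 uint8, red, green, blue), "fx", "fy", "cx", "cy" (pixels), "rvec" (rotation vector, rad) and "tvec" (3), from world to camera coordinates, as OpenCV has them. Camera axes: x right, y down, z forward; pixel columns grow to the right and rows downward; lengths in mm; the calibration is good to about 2 mm. A picture is of the moment at which its call begins. There is no depth.
- env.job_done(): hands the job in, once; it reports no verdict.
The state is a dict: "t": time; "joints": joint angles; "qvel": joint speeds; "tau": joint torques, N m; "eef_pos": TCP position; "tcp_rot": TCP orientation; "ft_force": force on the tool from outside, world axes, zero at the start; "moment": the same for the moment, N m; "opening": opening from 0.0 (shut) to 1.0 (fully open).
Only numpy, scipy, OpenCV 4.12 (cv2) and the standard library are available. Lean on these libraries where they do the work, as an engineer would, in place of code of your own. Each camera call takes 0.05 s, during which the arm holds its last target.

## Task

One of the three steel scale weights was left standing on the shop counter. Set it down upright in the empty bay of the wooden weight rack without dropping it, then swing the rack's steel keeper bar shut over all three weights until it snaps past its sprung catch and rests fully home against its stop, and let go. Leave the other small things on the counter where they are.

Things in the scene. Friction and masses are not known exactly. Their poses are not given: they have to be found in the camera images.
- rack: Wooden weight rack fixed to the counter, 280 mm long, 58 mm wide. Origin at counter level below the keeper bar's pivot; x runs along the row from pivot to catch, y to the side where the bar opens, z up. Three bays at x = 68, 120, 172 mm. End blocks (x = -30 to 38 and 200 to 250 mm) are 30 mm high; the pivot reaches 85 mm; catch post and stop tab at x = 209 to 235 mm reach 80 mm.
- keeper (a joint): Angle of the keeper bar, rad: 0 = shut against its stop, along the rack's x axis over the bays; grows as it opens level to the rack's +y side (anticlockwise from above), up to 2.1. Starts at 1.45 to 1.9; stays where left. A nub on it meets the catch's spring ball at 0.09; the crest is at 0.04 (push about 6 N at the knob); past it the spring drives it to 0 and holds it, before it, back open.
- keeper_knob (a point): Centre of the black upright grip knob on the free end of the keeper bar: a cylinder 18 mm diameter, 46 mm tall, from 82 to 128 mm above the counter (centre at 105 mm), 222 mm from the pivot axis. It is fixed to the bar and turns with it.
- pivot (a point): Axis of the keeper bar's upright pivot, at the bar's mid height (78 mm above the counter). The bar is flat steel 16 mm wide, from 74 to 82 mm above the counter, and passes over the weights and the low things on the counter.
- bay0 (a point): Middle of the floor of bay 0 of the rack, at counter level. The bay is 48 by 48 mm inside, open on top, walls only 10 mm high; a weight in it is 12 mm from the next one along the row but has free room on both sides across it, so grip across the row (fingers closing along the rack's y) (bay nearest the pivot).
- bay1 (a point): Middle of the floor of bay 1 of the rack, at counter level. The bay is 48 by 48 mm inside, open on top, walls only 10 mm high; a weight in it is 12 mm from the next one along the row but has free room on both sides across it, so grip across the row (fingers closing along the rack's y).
- bay2 (a point): Middle of the floor of bay 2 of the rack, at counter level. The bay is 48 by 48 mm inside, open on top, walls only 10 mm high; a weight in it is 12 mm from the next one along the row but has free room on both sides across it, so grip across the row (fingers closing along the rack's y) (bay nearest the catch).
- weight0_center (a point): Polished steel scale weight, one of three alike: plain round body 40 mm diameter and 44 mm tall with a small button on top (22 mm diameter, on a 16 mm neck), 66 mm tall overall, about 0.45 kg. This point is on its axis 33 mm above its foot, z up along the axis. Two of the weights stand in bays, one stands on the counter beside the rack; which one, and which bay is empty, varies.
- weight1_center (a point): Polished steel scale weight, one of three alike: plain round body 40 mm diameter and 44 mm tall with a small button on top (22 mm diameter, on a 16 mm neck), 66 mm tall overall, about 0.45 kg. This point is on its axis 33 mm above its foot, z up along the axis. Two of the weights stand in bays, one stands on the counter beside the rack; which one, and which bay is empty, varies.
- weight2_center (a point): Polished steel scale weight, one of three alike: plain round body 40 mm diameter and 44 mm tall with a small button on top (22 mm diameter, on a 16 mm neck), 66 mm tall overall, about 0.45 kg. This point is on its axis 33 mm above its foot, z up along the axis. Two of the weights stand in bays, one stands on the counter beside the rack; which one, and which bay is empty, varies.
- chalk_tin: Bystander: flat round aluminium tin, 62 mm diameter, 24 mm high. Origin under its centre.
- tape_case: Bystander: grey square tape-measure case, 55 by 55 by 26 mm. Origin under its centre.
- pin_dish: Bystander: white china dish, 76 mm diameter, 26 mm high. Origin under its centre.
- stamp: Bystander: turned dark-wood hand stamp, 36 mm diameter, 67 mm high. Origin under its centre.
- calculator: Bystander: grey desk calculator, 150 by 95 by 18 mm. Origin under its centre.
- pen: Bystander: black pen, 10 mm diameter, 145 mm long, lying down. Origin under its middle.
Not all that is in view belongs to the job. What is shaped like the part that bears weight0_center but turquoise or yellow is not meant. Leave any turquoise or yellow look-alike of the part that bears weight1_center alone.

How it is judged:
By the outcome, as a careful person would: the job done as asked, in the order asked, and still so for the second after the job is handed in, with the robot touching nothing.
It also fails if it takes over 58 s, if anything falls off the work surface, if the arm or the gripper's body presses on something with over 40 N, if the wrist force passes 120 N, or if a joint passes its speed limit or range.

## Working session

There is one attempt and no reset: what is moved stays moved. The work goes in short steps, Python scripts to look and compute and a tool call to move; the robot and the scene stay as the last step left them, time stands still between calls to the robot, and variables do not carry over. Pictures are saved under pics/ and viewed, and the job is handed in when it is done.

Besides the shell and the picture viewer there is one more tool, called after "Call:" as name([rows], argument=value, ...), one row to a line, values as JSON. play_rows: Moves the arm, as the interface text tells. Its arguments: {"type":"object","properties":{"increments":{"type":"array","items":{"type":"object","properties":{"dx":{"type":"number"},"dy":{"type":"number"},"dz":{"type":"number"},"rx":{"type":"number"},"ry":{"type":"number"},"rz":{"type":"number"}}}},"fingers":{"type":"number"}},"required":["increments"]}

```bash
ls; mkdir -p pics; python3 - <<'E'
from cell import env, viewer
import cv2
print(env.state())
for n in ["scene","side","wrist"]:
    c=viewer.read_camera(n); cv2.imwrite(f"pics/a_{n}.png",c["image"][:,:,::-1]); print(n,c["fx"],c["fy"],c["cx"],c["cy"],c["rvec"],c["tvec"])
E
```

```text
pics
{'t': 0.0, 'joints': array([ 1.20541167e+00,  4.91584893e-01,  1.55943700e+00,  2.10770021e-05,
        1.09170916e+00, -1.05590117e-01]), 'qvel': array([ 0.00041473, -0.0004855 ,  0.00018298, -0.00212694, -0.00165253,
       -0.00036904]), 'tau': array([-5.18670695e-04, -6.12634349e+01, -2.58181858e+01,  6.91882940e-02,
        4.80949378e-02, -6.72636133e-05]), 'eef_pos': array([160.51301405, 604.0115172 , 404.15017793]), 'tcp_rot': array([-3.14046257e+00, -1.38568994e-04,  2.88178831e+00]), 'ft_force': array([-0.55429126, -0.14042652, -0.73474447]), 'moment': array([-0.02111763, -0.03350431, -0.03539402]), 'opening': 0.9990720720926257}
scene 375.9406408730103 375.9406408730103 245.58595323008402 189.34020018493024 [ 1.52401287  1.98927509 -0.83747229] [  29.75869449 -351.51125864 1419.43243326]
side 397.8531348123606 397.8531348123606 253.9609398143674 190.15186786278935 [ 2.109616   -0.30341227  0.17757064] [-527.05298383  202.64782304  812.7020287 ]
wrist 283.4984536309759 283.4984536309759 255.89703893770584 189.7313242508307 [-2.29308702 -1.76476804 -0.26187901] [-624.26900469  -34.20257261  392.88695572]
```

View pics/a_scene.png

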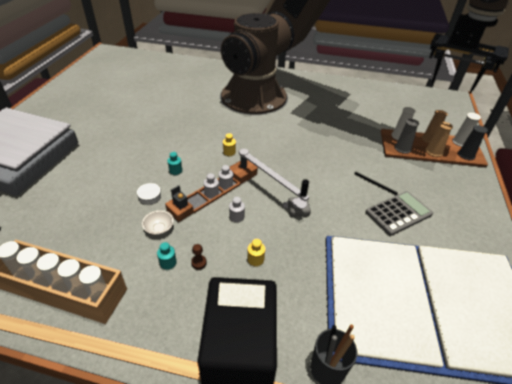

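View pics/a_side.png

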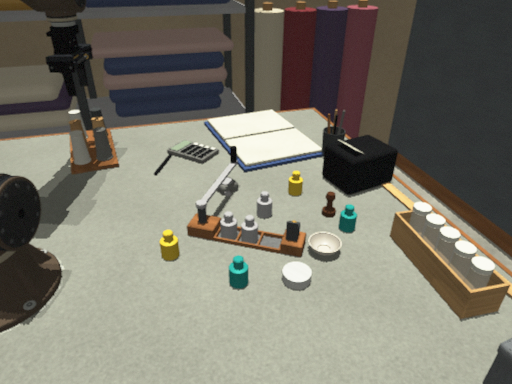

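View pics/a_wrist.png

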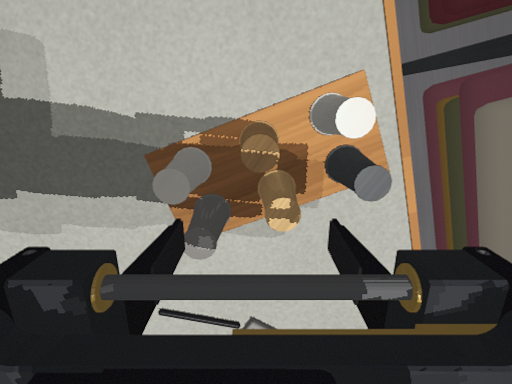

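The empty bay looks like the one nearest the catch. The steel weight on the counter is at scene (237,210), side (264,205). I'll enlarge both views before measuring.

```bash
python3 - <<'E'
import cv2
a=cv2.imread("pics/a_scene.png")[125:275,130:330]; b=cv2.imread("pics/a_side.png")[135:295,150:370]
cv2.imwrite("pics/b_scene.png",cv2.resize(a,None,fx=4,fy=4,interpolation=cv2.INTER_CUBIC))
cv2.imwrite("pics/b_side.png",cv2.resize(b,None,fx=3.6,fy=3.6,interpolation=cv2.INTER_CUBIC))
E
```

```text
(no output)
```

View pics/b_scene.png

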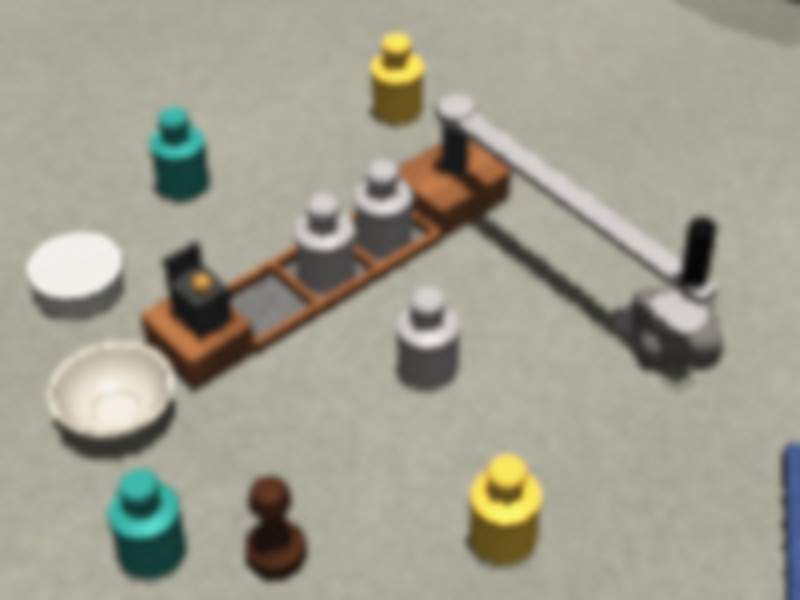

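View pics/b_side.png

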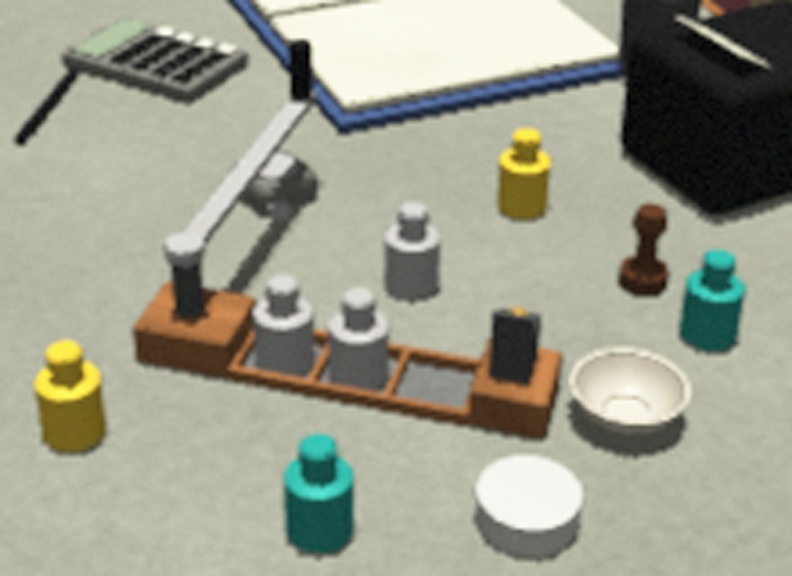

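Candidates: steel at scene (237,210); turquoise at (175,163) and (167,255); yellow at (229,144) and (256,251). Only the steel one matches the plain polished weight, and the crops confirm it. Two steel weights stand in bays 0 and 1, so bay 2, beside the catch post, is the empty one. Next I triangulate.

```bash
cat > h.py <<'E'
import numpy as np, cv2
def cam(c):
    return dict(K=np.array([[c["fx"],0,c["cx"]],[0,c["fy"],c["cy"]],[0,0,1.]]),R=cv2.Rodrigues(np.array(c["rvec"],float))[0],t=np.array(c["tvec"],float).reshape(3))
def ray(C,p):
    d=C["R"].T@np.linalg.solve(C["K"],[p[0],p[1],1.]); return -C["R"].T@C["t"],d
def plane(C,p,z):
    o,d=ray(C,p); return o+d*(z-o[2])/d[2]
def proj(C,P):
    q=C["K"]@(C["R"]@np.array(P,float)+C["t"]); return q[:2]/q[2]
def tri(C1,p1,C2,p2):
    P=cv2.triangulatePoints(C1["K"]@np.c_[C1["R"],C1["t"]],C2["K"]@np.c_[C2["R"],C2["t"]],np.array(p1,float).reshape(2,1),np.array(p2,float).reshape(2,1)); return (P[:3]/P[3]).ravel()
E
python3 - <<'E'
from h import *; from cell import viewer
np.set_printoptions(precision=1,suppress=True)
A=cam(viewer.read_camera("scene"));B=cam(viewer.read_camera("side"))
s=lambda x,y:(x/4+130-.4,y/4+125-.4); d=lambda x,y:(x/3.6+150-.4,y/3.6+135-.4)
for n,p,q,z in [("loose",(428,297),(413,210),66),("w0",(383,169),(283,284),66),("w1",(323,204),(358,297),66),("pivot",(456,104),(184,243),85),("knobtop",(702,224),(300,45),128),("ball",(202,282),(517,313),80)]:
    print(n,z,tri(A,s(*p),B,d(*q)),plane(A,s(*p),z),plane(B,d(*q),z))
print("bay2 floor",plane(A,s(270,303),0),plane(B,d(436,382),0))
for n,p in [("c1",(144,318)),("c2",(193,360)),("c3",(250,326))]: print(n,plane(A,s(*p),30))
for n,p in [("near",(547,408)),("nearL",(471,393)),("far",(561,357))]: print(n,plane(B,d(*p),30))
# silhouettes of bodies by mask? loose weight base
print(plane(A,s(428,385),0),plane(B,d(412,297),0))
E
```

```text
loose 66 [607.4 103.6  64.9] [607.8 104.2  66. ] [607.  101.3  66. ]
w0 66 [498.   41.2  64.9] [498.3  41.9  66. ] [498.1  38.7  66. ]
w1 66 [541.5  13.6  64.3] [543.2  14.3  66. ] [541.   11.3  66. ]
pivot 85 [440.5  76.8  84.9] [439.5  77.1  85. ] [440.9  75.5  85. ]
knobtop 128 [565.3 259.8 127.1] [565.  260.3 128. ] [565.1 256.6 128. ]
ball 80 [632.8 -34.2  66.4] [645.9 -27.9  80. ] [625.1 -50.8  80. ]
bay2 floor [578.5 -14.7   0. ] [589.4  -7.6   0. ]
c1 [640.3 -75.1  30. ]
c2 [665.9 -31.3  30. ]
c3 [628.8  -7.6  30. ]
near [634.5 -85.3  30. ]
nearL [594.4 -58.7  30. ]
far [662.7 -40.7  30. ]
[621.  107.9   0. ] [603.6  88.8   0. ]
```

Cross-checks: pivot to w0 is 68 mm and pivot to w1 is 120 mm, both as specified, giving a row direction of −31.9°. Pivot to knob is 221 mm (222 expected), so the keeper is at about 1.53 rad. Bay 2 is therefore near (586,−14.5) and the loose weight near (607,103). I'll write a helper that turns goals into tool-frame increments.

```bash
cat > goal.py <<'E'
import sys,numpy as np
from scipy.spatial.transform import Rotation as Ro
from cell import env
def goal(x,y,z,yawdeg,s=None):
    s=s or env.state()
    R=Ro.from_euler('xyz',s["tcp_rot"]); G=Ro.from_euler('xyz',[np.pi,0,np.radians(yawdeg)])
    d=R.inv().apply(np.array([x,y,z])-s["eef_pos"]); r=np.degrees((R.inv()*G).as_rotvec())/6
    return d.round(1),r.round(2)
if __name__=="__main__":
    s=env.state(); print("t",round(s["t"],2),s["eef_pos"].round(1),np.degrees(s["tcp_rot"]).round(2),s["ft_force"].round(1),round(s["opening"],3))
    a=list(map(float,sys.argv[1:]))
    for i in range(0,len(a),4): print(*goal(*a[i:i+4]))
E
python3 goal.py 607 103 330 148.15
```

```text
t 0.25 [160.5 604.  404.5] [-179.97   -0.    165.11] [-0.3  0.2  0.1] 1.0
[-560.2 -369.5   74.6] [-0.    0.    2.83]
```

Call:
play_rows([
  {"dx": -560, "dy": -369, "dz": 74, "rz": 2.83},
  {"dx": -560, "dy": -369, "dz": 74, "rz": 2.83},
  {"dx": -560, "dy": -369, "dz": 74, "rz": 2.83},
  {"dx": -560, "dy": -369, "dz": 74, "rz": 2.83},
  {"dx": -560, "dy": -369, "dz": 74, "rz": 2.83},
  {"dx": -560, "dy": -369, "dz": 74, "rz": 2.83},
  {"dx": -560, "dy": -369, "dz": 74, "rz": 2.83},
  {"dx": -560, "dy": -369, "dz": 74, "rz": 2.83},
], fingers=1)

```text
invalid input
```

```bash
python3 goal.py 607 103 330 148.15
```

```text
t 0.25 [160.5 604.  404.5] [-179.97   -0.    165.11] [-0.3  0.2  0.1] 1.0
[-560.2 -369.5   74.6] [-0.    0.    2.83]
```

Call:
play_rows([
  {"dx": -33, "dy": -22, "dz": 4, "rx": 0, "ry": 0, "rz": 0.4},
  {"dx": -66, "dy": -44, "dz": 9, "rx": 0, "ry": 0, "rz": 0.8},
  {"dx": -100, "dy": -66, "dz": 13, "rx": 0, "ry": 0, "rz": 1.2},
  {"dx": -133, "dy": -88, "dz": 18, "rx": 0, "ry": 0, "rz": 1.6},
  {"dx": -166, "dy": -110, "dz": 22, "rx": 0, "ry": 0, "rz": 2.0},
  {"dx": -200, "dy": -132, "dz": 26, "rx": 0, "ry": 0, "rz": 2.4},
  {"dx": -233, "dy": -154, "dz": 31, "rx": 0, "ry": 0, "rz": 2.8},
  {"dx": -266, "dy": -176, "dz": 35, "rx": 0, "ry": 0, "rz": 2.83},
], fingers=1)

```text
t: 0.92
eef_pos: [373.3, 363.9, 369.4]
tcp_rot: [-3.141, 0.0, 2.583]
ft_force: [1.2, 0.6, -0.2]
opening: 1.002
```

```bash
python3 goal.py 607 103 330 148.15
```

```text
t 0.92 [373.3 363.9 369.4] [-1.7998e+02  1.0000e-02  1.4799e+02] [ 1.2  0.6 -0.2] 1.002
[-336.5  -97.4   39.5] [-0.    0.   -0.03]
```

Call:
play_rows([
  {"dx": -39, "dy": -11, "dz": 5},
  {"dx": -78, "dy": -22, "dz": 9},
  {"dx": -117, "dy": -34, "dz": 14},
  {"dx": -156, "dy": -45, "dz": 18},
  {"dx": -195, "dy": -56, "dz": 23},
  {"dx": -234, "dy": -68, "dz": 27},
  {"dx": -270, "dy": -78, "dz": 32},
  {"dx": -305, "dy": -88, "dz": 36},
])

```text
invalid input
```

```bash
python3 goal.py 607 103 330 148.15
```

```text
t 0.92 [373.3 363.9 369.4] [-1.7998e+02  1.0000e-02  1.4799e+02] [ 1.2  0.6 -0.2] 1.002
[-336.5  -97.4   39.5] [-0.    0.   -0.03]
```

Call:
play_rows([
  {"dx": -39, "dy": -11, "dz": 5, "rx": 0, "ry": 0, "rz": 0},
  {"dx": -78, "dy": -22, "dz": 9, "rx": 0, "ry": 0, "rz": 0},
  {"dx": -117, "dy": -34, "dz": 14, "rx": 0, "ry": 0, "rz": 0},
  {"dx": -156, "dy": -45, "dz": 18, "rx": 0, "ry": 0, "rz": 0},
  {"dx": -195, "dy": -56, "dz": 23, "rx": 0, "ry": 0, "rz": 0},
  {"dx": -234, "dy": -68, "dz": 27, "rx": 0, "ry": 0, "rz": 0},
  {"dx": -270, "dy": -78, "dz": 32, "rx": 0, "ry": 0, "rz": 0},
  {"dx": -305, "dy": -88, "dz": 36, "rx": 0, "ry": 0, "rz": 0},
])

```text
t: 1.58
eef_pos: [586.4, 125.7, 333.1]
tcp_rot: [-3.141, 0.0, 2.582]
ft_force: [-0.0, 0.3, 0.3]
opening: 1.002
```

```bash
python3 goal.py 607 103 330 148.15
```

```text
t 1.58 [586.4 125.7 333.1] [-179.98    0.    147.96] [-0.   0.3  0.3] 1.002
[-29.5  -8.3   3.1] [-0.    0.   -0.03]
```

All six keys are required in every row. Next, a look with the wrist camera.

```bash
python3 - <<'E'
from h import *; from cell import viewer
c=viewer.read_camera("wrist"); W=cam(c); print(-W["R"].T@W["t"])
for n,P in [("loose",(607.4,103.5,66)),("w0",(498,40.5,66)),("w1",(542,13,66)),("piv",(440.3,76.3,85)),("knob",(565,259,128)),("bay2",(586.4,-14.5,0))]: print(n,proj(W,P).round(1))
cv2.imwrite("pics/c_w.png",c["image"][:,:,::-1]); cv2.imwrite("pics/c_w2.png",cv2.resize(c["image"][:,:,::-1],(800,600),interpolation=cv2.INTER_CUBIC))
E
```

```text
[516.44749468 169.64521389 313.38818694]
loose [247.9 226.3]
w0 [122.1 164.9]
w1 [129.7 218.9]
piv [98.  81.9]
knob [420.4  92.4]
bay2 [158.6 237.4]
```

View pics/c_w2.png

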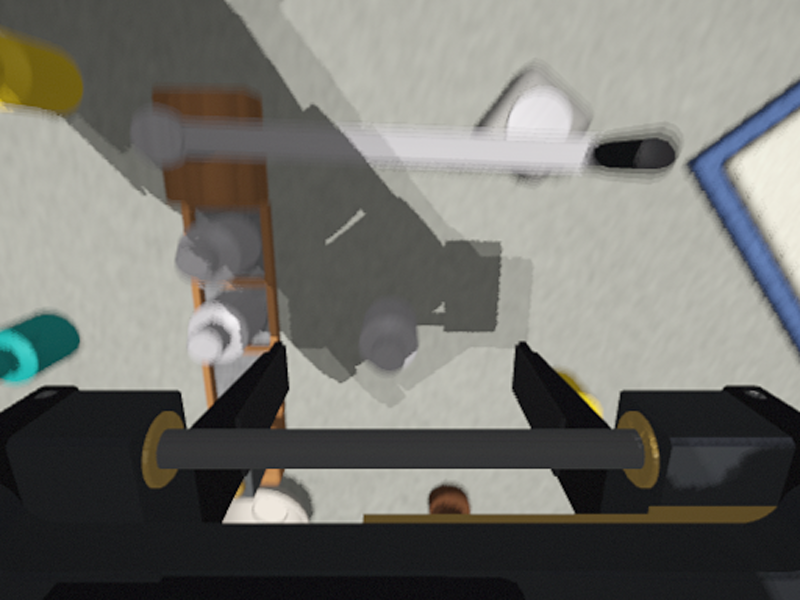

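Call:
play_rows([
  {"dx": -15, "dy": -4, "dz": 10, "rx": 0, "ry": 0, "rz": 0},
  {"dx": -29, "dy": -8, "dz": 23, "rx": 0, "ry": 0, "rz": -0.03},
  {"dx": -29, "dy": -8, "dz": 23, "rx": 0, "ry": 0, "rz": -0.03},
  {"dx": -29, "dy": -8, "dz": 23, "rx": 0, "ry": 0, "rz": -0.03},
])

```text
t: 1.97
eef_pos: [610.2, 99.3, 308.7]
tcp_rot: [-3.14, 0.001, 2.582]
ft_force: [-0.7, -0.1, -0.4]
opening: 0.999
```

```bash
python3 - <<'E'
from h import *; from cell import viewer
c=viewer.read_camera("wrist"); W=cam(c); print(-W["R"].T@W["t"])
for n,P in [("loose",(607.4,103.5,66)),("w0",(498,40.5,66)),("w1",(542,13,66)),("piv",(440.3,76.3,85)),("knob",(565,259,128)),("bay2",(586.4,-14.5,0))]: print(n,proj(W,P).round(1),(proj(W,P)*1.5625).round())
cv2.imwrite("pics/d_w2.png",cv2.resize(c["image"][:,:,::-1],(800,600),interpolation=cv2.INTER_CUBIC))
E
python3 goal.py 607 103 205 148.15
```

```text
[540.18520537 143.23788498 288.99860994]
loose [258.8 200.7] [404. 314.]
w0 [114.7 128. ] [179. 200.]
w1 [123.9 192.1] [194. 300.]
piv [84.5 22. ] [132.  34.]
knob [479.1  18.3] [749.  29.]
bay2 [157.4 219.2] [246. 343.]
t 2.02 [609.9  99.9 309.4] [-1.7996e+02  7.0000e-02  1.4799e+02] [-0.6  0.9  0.6] 1.002
[  4.2   1.2 104.4] [-0.01  0.01 -0.03]
```

View pics/d_w2.png

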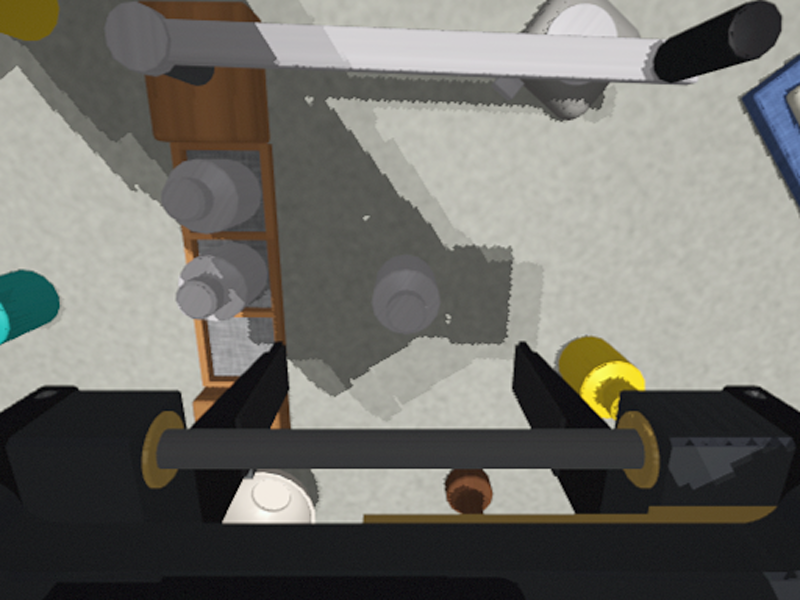

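```bash
python3 - <<'E'
from h import *; from cell import viewer
np.set_printoptions(precision=1,suppress=True)
c=viewer.read_camera("wrist"); W=cam(c)
cv2.imwrite("pics/e_w.png",c["image"][:,:,::-1])
im=c["image"][:,:,::-1]
cv2.imwrite("pics/e_crop.png",cv2.resize(im[80:280,90:310],None,fx=3.5,fy=3,interpolation=cv2.INTER_CUBIC)[:600])
k=1/1.5625
for n,p,z in [("loose",(407,306),66),("w0",(188,198),66),("w1",(199,299),66),("piv",(138,36),85),("knob",(756,30),128)]:
    print(n,plane(W,(p[0]*k-.2,p[1]*k-.2),z))
# bay frames inner corners at z=10 : bay0, bay1, bay2
for n,p in [("b0 UL",(183,150)),("b0 UR",(268,146)),("outer edge right top",(271,143)),("outer right low",(284,345)),("left outer top",(172,146)),("left low",(203,383))]:
    print(n,plane(W,(p[0]*k,p[1]*k),10))
E
python3 goal.py 607 103 205 148.15
```

```text
loose [604.4 107.4  66. ]
w0 [499.2  45.   66. ]
w1 [542.8  16.   66. ]
piv [441.6  78.2  85. ]
knob [566.4 261.9 128. ]
b0 UL [465.9  36.1  10. ]
b0 UR [491.1  80.8  10. ]
outer edge right top [490.7  83.3  10. ]
outer right low [600.2  12.2  10. ]
left outer top [460.6  32.   10. ]
left low [593.5 -53.4  10. ]
t 2.07 [609.8 100.2 309.9] [-1.7999e+02  1.1000e-01  1.4802e+02] [-0.4  1.  -0.1] 1.002
[  4.    0.9 104.9] [-0.    0.02 -0.02]
```

View pics/e_crop.png

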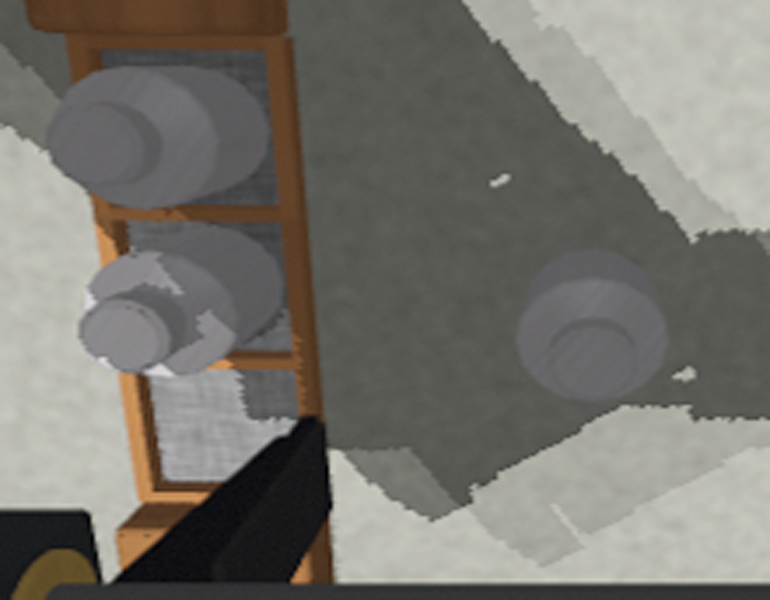

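Wrist and stereo measurements agree within about 3 mm. I take the loose weight at (606,105), the pivot at (441,77.4) and bay 2 at (587,−13.5). Next I descend with the jaws straddling the weight.

```bash
python3 goal.py 606 105 205 148.15
```

```text
t 2.07 [609.8 100.2 309.9] [-1.7999e+02  1.1000e-01  1.4802e+02] [-0.4  1.  -0.1] 1.002
[  5.9   2.1 104.9] [-0.    0.02 -0.02]
```

Call:
play_rows([
  {"dx": 6, "dy": 2, "dz": 15, "rx": 0, "ry": 0, "rz": 0},
  {"dx": 6, "dy": 2, "dz": 35, "rx": 0, "ry": 0, "rz": 0},
  {"dx": 6, "dy": 2, "dz": 55, "rx": 0, "ry": 0, "rz": 0},
  {"dx": 6, "dy": 2, "dz": 75, "rx": 0, "ry": 0, "rz": 0},
  {"dx": 6, "dy": 2, "dz": 92, "rx": 0, "ry": 0, "rz": 0},
  {"dx": 6, "dy": 2, "dz": 102, "rx": 0, "ry": 0, "rz": 0},
  {"dx": 6, "dy": 2, "dz": 105, "rx": 0, "ry": 0, "rz": 0},
  {"dx": 6, "dy": 2, "dz": 105, "rx": 0, "ry": 0, "rz": 0},
], fingers=1)

```text
t: 2.73
eef_pos: [605.8, 105.5, 204.9]
tcp_rot: [-3.141, 0.002, 2.584]
ft_force: [0.0, -0.4, -0.1]
opening: 1.005
```

```bash
python3 goal.py 606 105 205 148.15; python3 - <<'E'
from h import *; from cell import viewer
a=viewer.read_camera("scene")["image"][:,:,::-1][125:275,130:330]; b=viewer.read_camera("side")["image"][:,:,::-1][135:295,150:370]
cv2.imwrite("pics/f.png",np.hstack([cv2.resize(a,(400,300),interpolation=cv2.INTER_CUBIC),cv2.resize(b,(400,300),interpolation=cv2.INTER_CUBIC)]))
E
```

```text
t 2.73 [605.8 105.5 204.9] [-1.7998e+02  9.0000e-02  1.4806e+02] [ 0.  -0.4 -0.1] 1.005
[-0.4 -0.3 -0.1] [-0.    0.02 -0.01]
```

View pics/f.png

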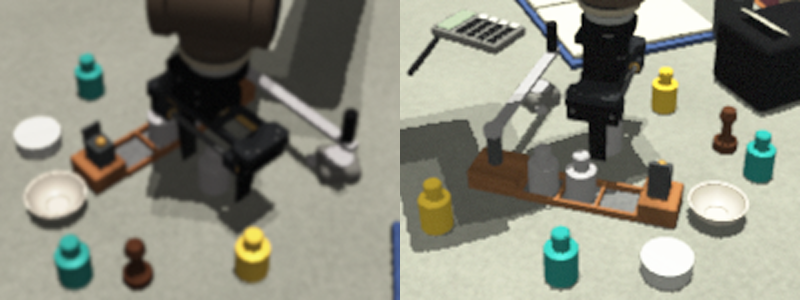

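The jaws straddle the loose weight, in the scene half near (215,170), with nothing else between them. I close now.

Call:
play_rows([
  {"dx": 0, "dy": 0, "dz": 0, "rx": 0, "ry": 0, "rz": 0},
  {"dx": 0, "dy": 0, "dz": 0, "rx": 0, "ry": 0, "rz": 0},
  {"dx": 0, "dy": 0, "dz": 0, "rx": 0, "ry": 0, "rz": 0},
  {"dx": 0, "dy": 0, "dz": 0, "rx": 0, "ry": 0, "rz": 0},
  {"dx": 0, "dy": 0, "dz": 0, "rx": 0, "ry": 0, "rz": 0},
  {"dx": 0, "dy": 0, "dz": 0, "rx": 0, "ry": 0, "rz": 0},
  {"dx": 0, "dy": 0, "dz": 0, "rx": 0, "ry": 0, "rz": 0},
  {"dx": 0, "dy": 0, "dz": 0, "rx": 0, "ry": 0, "rz": 0},
], fingers=0)

```text
t: 3.5
eef_pos: [606.1, 105.2, 205.9]
tcp_rot: [3.141, 0.003, 2.584]
ft_force: [0.4, -0.2, -0.9]
opening: 0.495
```

Call:
play_rows([
  {"dx": 0, "dy": 0, "dz": 0, "rx": 0, "ry": 0, "rz": 0},
  {"dx": 0, "dy": 0, "dz": 0, "rx": 0, "ry": 0, "rz": 0},
  {"dx": 0, "dy": 0, "dz": 0, "rx": 0, "ry": 0, "rz": 0},
  {"dx": 0, "dy": 0, "dz": 0, "rx": 0, "ry": 0, "rz": 0},
])

```text
t: 3.83
eef_pos: [606.1, 105.2, 205.8]
tcp_rot: [3.141, 0.003, 2.584]
ft_force: [-0.2, -0.6, 0.3]
opening: 0.415
```

The opening of 0.415 is about 39.4 mm, which matches the 40 mm body. I lift.

Call:
play_rows([
  {"dx": 0, "dy": 0, "dz": 0, "rx": 0, "ry": 0, "rz": 0},
  {"dx": 0, "dy": 0, "dz": -6, "rx": 0, "ry": 0, "rz": 0},
  {"dx": 0, "dy": 0, "dz": -18, "rx": 0, "ry": 0, "rz": 0},
  {"dx": 0, "dy": 0, "dz": -34, "rx": 0, "ry": 0, "rz": 0},
  {"dx": 0, "dy": 0, "dz": -50, "rx": 0, "ry": 0, "rz": 0},
  {"dx": 0, "dy": 0, "dz": -62, "rx": 0, "ry": 0, "rz": 0},
  {"dx": 0, "dy": 0, "dz": -70, "rx": 0, "ry": 0, "rz": 0},
  {"dx": 0, "dy": 0, "dz": -70, "rx": 0, "ry": 0, "rz": 0},
])

```text
t: 4.5
eef_pos: [606.0, 105.4, 277.9]
tcp_rot: [3.139, 0.005, 2.584]
ft_force: [0.9, 0.7, -4.3]
opening: 0.415
```

```bash
python3 goal.py 587 -13.5 275 148.15; python3 - <<'E'
from h import *; from cell import viewer
W=viewer.read_camera("wrist")["image"][:,:,::-1]; b=viewer.read_camera("side")["image"][:,:,::-1][115:275,170:390]
cv2.imwrite("pics/g.png",np.hstack([cv2.resize(W,(400,300),interpolation=cv2.INTER_CUBIC),cv2.resize(b,(400,300),interpolation=cv2.INTER_CUBIC)]))
E
```

```text
t 4.5 [606.  105.4 277.9] [179.88   0.3  148.05] [ 0.9  0.7 -4.3] 0.415
[ -46.8 -110.9    2.9] [ 0.02  0.05 -0.02]
```

View pics/g.png

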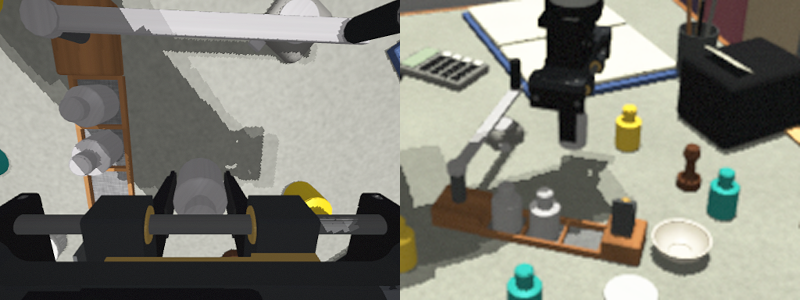

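Held: the force is 4.3 N down and the weight is visible between the fingers, upright. I move over bay 2.

Call:
play_rows([
  {"dx": -4, "dy": -10, "dz": 0, "rx": 0, "ry": 0, "rz": 0},
  {"dx": -13, "dy": -30, "dz": 0, "rx": 0, "ry": 0, "rz": 0},
  {"dx": -22, "dy": -52, "dz": 0, "rx": 0, "ry": 0, "rz": 0},
  {"dx": -32, "dy": -75, "dz": 1, "rx": 0, "ry": 0, "rz": 0},
  {"dx": -40, "dy": -95, "dz": 2, "rx": 0, "ry": 0.03, "rz": 0},
  {"dx": -45, "dy": -107, "dz": 3, "rx": 0, "ry": 0.05, "rz": 0},
  {"dx": -47, "dy": -111, "dz": 3, "rx": 0, "ry": 0.05, "rz": -0.02},
  {"dx": -47, "dy": -111, "dz": 3, "rx": 0, "ry": 0.05, "rz": -0.02},
])

```text
t: 5.27
eef_pos: [586.7, -14.8, 272.5]
tcp_rot: [3.141, -0.003, 2.584]
ft_force: [0.0, 0.1, -3.8]
opening: 0.416
```

Call:
play_rows([
  {"dx": 0, "dy": 0, "dz": 15, "rx": 0, "ry": 0, "rz": 0},
  {"dx": 0, "dy": 0, "dz": 30, "rx": 0, "ry": 0, "rz": 0},
  {"dx": 0, "dy": 0, "dz": 30, "rx": 0, "ry": 0, "rz": 0},
  {"dx": 0, "dy": 0, "dz": 30, "rx": 0, "ry": 0, "rz": 0},
])

```text
t: 5.6
eef_pos: [586.8, -13.8, 242.0]
tcp_rot: [-3.141, -0.004, 2.585]
ft_force: [-0.9, -0.3, -3.1]
opening: 0.414
```

```bash
python3 goal.py 587 -13.5 205 148.15; python3 - <<'E'
from h import *; from cell import viewer
for n,r in [("wrist",(80,290,90,370)),("scene",(130,235,150,290)),("side",(140,260,180,340))]:
    im=viewer.read_camera(n)["image"][:,:,::-1]; cv2.imwrite(f"pics/h_{n}.png",im)
    a=im[r[0]:r[1],r[2]:r[3]]; f=800/a.shape[1]; f=min(f,600/a.shape[0]); cv2.imwrite(f"pics/hc_{n}.png",cv2.resize(a,None,fx=f,fy=f,interpolation=cv2.INTER_CUBIC)); print(n,f)
E
```

```text
t 5.6 [586.8 -13.8 242. ] [-179.98   -0.25  148.13] [-0.9 -0.3 -3.1] 0.414
[-0.2  0.4 37. ] [-0.   -0.04 -0.  ]
wrist 2.857142857142857
scene 5.714285714285714
side 5.0
```

View pics/hc_wrist.png

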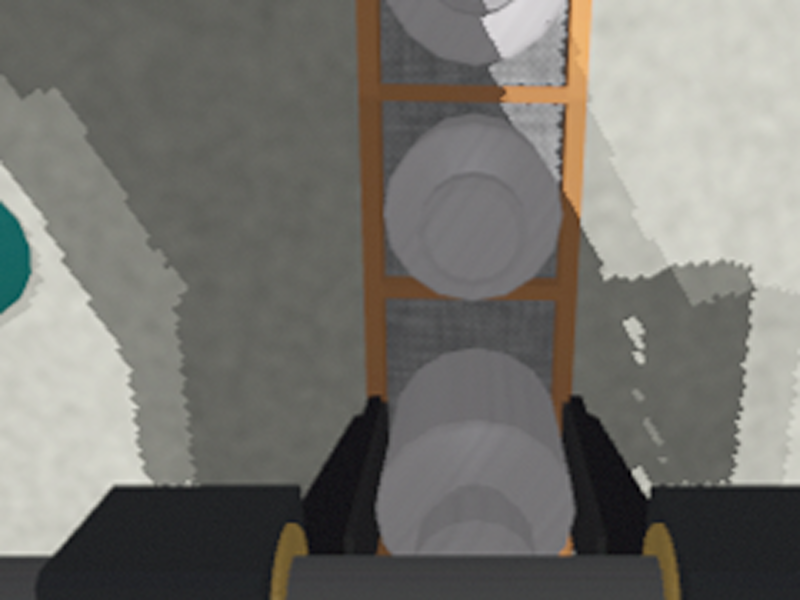

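View pics/hc_scene.png

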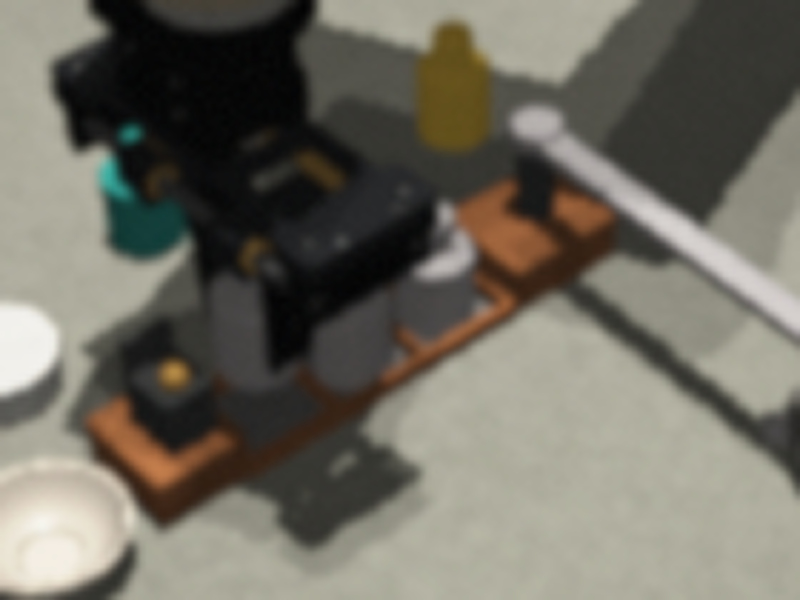

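View pics/hc_side.png

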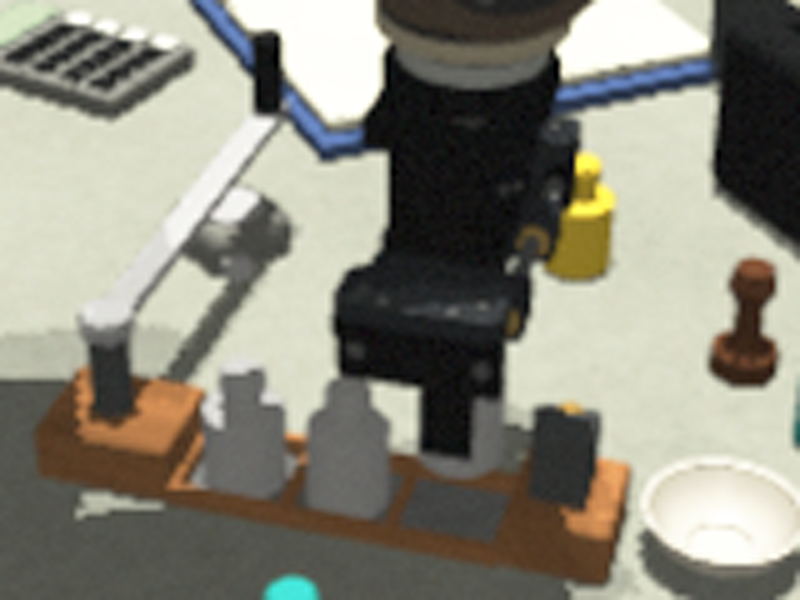

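```bash
python3 - <<'E'
from h import *; from cell import viewer
np.set_printoptions(precision=1,suppress=True)
c=viewer.read_camera("wrist");W=cam(c); print(-W["R"].T@W["t"])
px=lambda u,v:(90+u/2.857-.3,80+v/2.857-.3)
u=np.array([.8494,-.5278]);v=np.array([.5278,.8494]);o=np.array([441,77.4])
rk=lambda P:np.array([(P[:2]-o)@u,(P[:2]-o)@v,P[2]])
for n,p,z in [("foot near rim",(475,348),36),("foot L",(388,440),36),("foot R",(563,440),36),("body top L",(378,500),80),("body top R",(573,500),80),("wall b0/1 top edge",(473,86),10),("wall01 low edge",(473,101),10),("wall12 hi",(430,278),10),("wall12 low",(473,299),10),("w1 button top c",(474,228),66),("left in",(385,380),10),("right in",(557,380),10),("left out",(368,380),10),("right out",(575,380),10)]:
    print(n,rk(plane(W,px(*p),z)))
E
```

```text
[516.8  29.6 223.7]
foot near rim [155.4  -0.6  36. ]
foot L [180.2 -22.7  36. ]
foot R [180.2  21.8  36. ]
body top L [172.1 -19.9  80. ]
body top R [172.1  19.   80. ]
wall b0/1 top edge [94.  -1.1 10. ]
wall01 low edge [97.7 -1.1 10. ]
wall12 hi [144.3 -12.8  10. ]
wall12 low [150.3  -1.1  10. ]
w1 button top c [119.8  -0.8  66. ]
left in [174.1 -26.   10. ]
right in [174.1  22.6  10. ]
left out [174.1 -30.9  10. ]
right out [174.1  27.7  10. ]
```

The foot is centred within about 1.5 mm of bay 2 in both directions, against an allowance of 4 mm. I lower with a 1 mm correction.

Call:
play_rows([
  {"dx": 1, "dy": -1, "dz": 5, "rx": 0, "ry": -0.04, "rz": 0},
  {"dx": 1, "dy": -1, "dz": 11, "rx": 0, "ry": -0.04, "rz": 0},
  {"dx": 1, "dy": -1, "dz": 17, "rx": 0, "ry": -0.04, "rz": 0},
  {"dx": 1, "dy": -1, "dz": 23, "rx": 0, "ry": -0.04, "rz": 0},
  {"dx": 1, "dy": -1, "dz": 28, "rx": 0, "ry": -0.04, "rz": 0},
  {"dx": 1, "dy": -1, "dz": 32, "rx": 0, "ry": -0.04, "rz": 0},
  {"dx": 1, "dy": -1, "dz": 34, "rx": 0, "ry": -0.04, "rz": 0},
  {"dx": 1, "dy": -1, "dz": 34, "rx": 0, "ry": -0.04, "rz": 0},
])

```text
t: 6.47
eef_pos: [585.4, -14.6, 208.7]
tcp_rot: [3.141, 0.002, 2.585]
ft_force: [-0.6, 0.9, -4.3]
opening: 0.415
```

```bash
python3 goal.py 587 -13.5 205.5 148.15; python3 - <<'E'
from h import *; from cell import viewer
for n,r in [("wrist",(80,290,90,370)),("side",(140,260,180,340))]:
    im=viewer.read_camera(n)["image"][:,:,::-1]
    a=im[r[0]:r[1],r[2]:r[3]]; f=800/a.shape[1]; f=min(f,600/a.shape[0]); cv2.imwrite(f"pics/ic_{n}.png",cv2.resize(a,None,fx=f,fy=f,interpolation=cv2.INTER_CUBIC)); print(n,f)
E
```

```text
t 6.47 [585.4 -14.6 208.7] [1.7998e+02 9.0000e-02 1.4811e+02] [-0.6  0.9 -4.3] 0.415
[-0.7  1.8  3.2] [ 0.    0.01 -0.01]
wrist 2.857142857142857
side 5.0
```

View pics/ic_wrist.png

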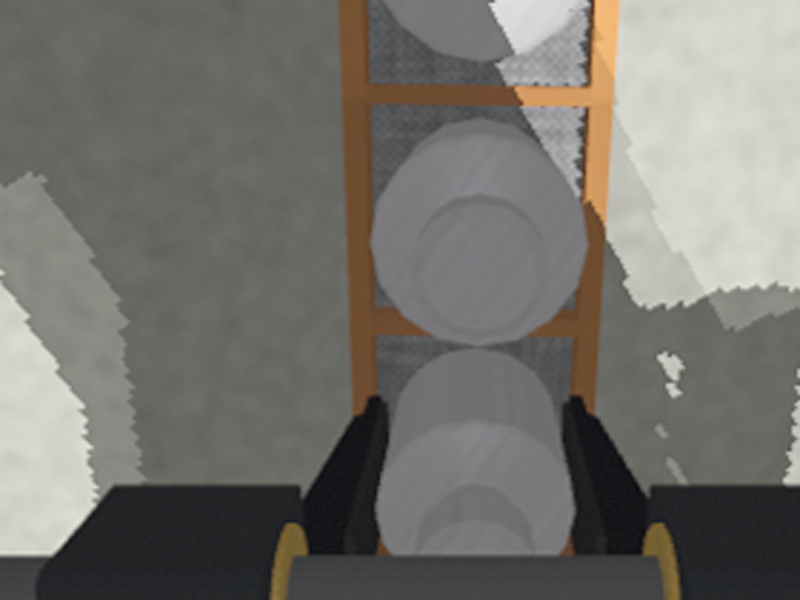

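View pics/ic_side.png

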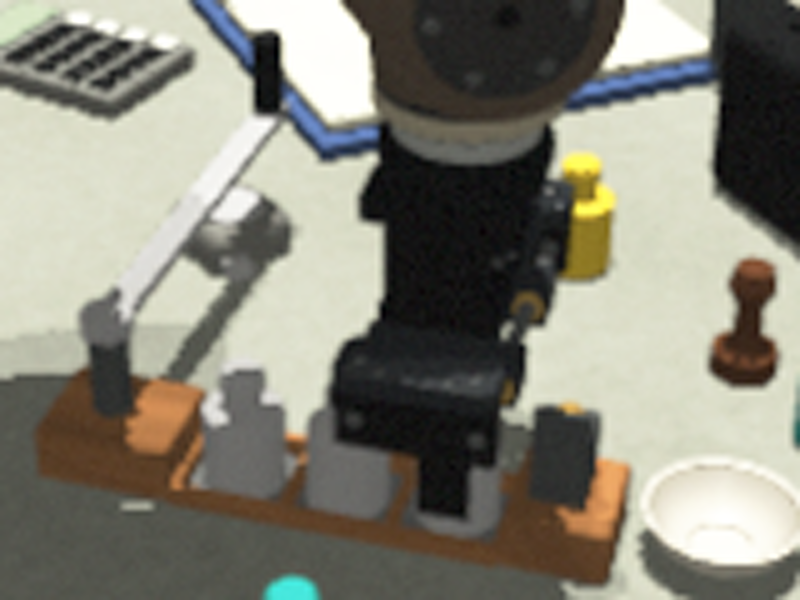

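The weight is centred inside the bay walls, about 3 mm above the floor, with 4.3 N still hanging on the wrist. I lower in small steps.

Call:
play_rows([
  {"dx": 0, "dy": 0, "dz": 1, "rx": 0, "ry": 0, "rz": 0},
  {"dx": 0, "dy": 0, "dz": 2, "rx": 0, "ry": 0, "rz": 0},
  {"dx": 0, "dy": 0, "dz": 2.5, "rx": 0, "ry": 0, "rz": 0},
  {"dx": 0, "dy": 0, "dz": 3, "rx": 0, "ry": 0, "rz": 0},
  {"dx": 0, "dy": 0, "dz": 3, "rx": 0, "ry": 0, "rz": 0},
])

```text
t: 6.98
eef_pos: [585.5, -14.6, 206.3]
tcp_rot: [3.141, 0.002, 2.585]
ft_force: [0.7, 0.7, -4.4]
opening: 0.415
```

Call:
play_rows([
  {"dx": 0, "dy": 0, "dz": 0.6, "rx": 0, "ry": 0, "rz": 0},
  {"dx": 0, "dy": 0, "dz": 1.2, "rx": 0, "ry": 0, "rz": 0},
  {"dx": 0, "dy": 0, "dz": 1.2, "rx": 0, "ry": 0, "rz": 0},
])

```text
t: 7.23
eef_pos: [585.5, -14.6, 205.8]
tcp_rot: [3.141, 0.003, 2.585]
ft_force: [-1.6, 0.8, 4.6]
opening: 0.413
```

The force changed sign to +4.6 N, so it is on the floor. I release.

Call:
play_rows([
  {"dx": 0, "dy": 0, "dz": 0, "rx": 0, "ry": 0, "rz": 0},
  {"dx": 0, "dy": 0, "dz": 0, "rx": 0, "ry": 0, "rz": 0},
  {"dx": 0, "dy": 0, "dz": 0, "rx": 0, "ry": 0, "rz": 0},
  {"dx": 0, "dy": 0, "dz": 0, "rx": 0, "ry": 0, "rz": 0},
  {"dx": 0, "dy": 0, "dz": 0, "rx": 0, "ry": 0, "rz": 0},
  {"dx": 0, "dy": 0, "dz": 0, "rx": 0, "ry": 0, "rz": 0},
  {"dx": 0, "dy": 0, "dz": 0, "rx": 0, "ry": 0, "rz": 0},
  {"dx": 0, "dy": 0, "dz": 0, "rx": 0, "ry": 0, "rz": 0},
], fingers=0.8)

```text
t: 7.9
eef_pos: [585.5, -14.6, 205.8]
tcp_rot: [3.141, 0.003, 2.585]
ft_force: [-0.2, 0.1, 0.0]
opening: 0.797
```

Call:
play_rows([
  {"dx": 0, "dy": 0, "dz": -8, "rx": 0, "ry": 0, "rz": 0},
  {"dx": 0, "dy": 0, "dz": -25, "rx": 0, "ry": 0, "rz": 0},
  {"dx": 0, "dy": 0, "dz": -45, "rx": 0, "ry": 0, "rz": 0},
  {"dx": 0, "dy": 0, "dz": -70, "rx": 0, "ry": 0, "rz": 0},
  {"dx": 0, "dy": 0, "dz": -95, "rx": 0, "ry": 0, "rz": 0},
  {"dx": 0, "dy": 0, "dz": -115, "rx": 0, "ry": 0, "rz": 0},
  {"dx": 0, "dy": 0, "dz": -120, "rx": 0, "ry": 0, "rz": 0},
  {"dx": 0, "dy": 0, "dz": -120, "rx": 0, "ry": 0, "rz": 0},
])

```text
t: 8.57
eef_pos: [585.2, -14.5, 327.4]
tcp_rot: [3.139, 0.006, 2.585]
ft_force: [-0.1, 0.4, -0.5]
opening: 0.804
```

```bash
python3 goal.py 565.7 260.5 325 55.7 565.7 260.5 279 55.7; python3 - <<'E'
from h import *; from cell import viewer
for n,r in [("scene",(130,235,150,290)),("side",(140,260,180,340))]:
    im=viewer.read_camera(n)["image"][:,:,::-1]
    a=im[r[0]:r[1],r[2]:r[3]]; cv2.imwrite(f"pics/jc_{n}.png",cv2.resize(a,(800,600),interpolation=cv2.INTER_CUBIC))
a,b=[cv2.resize(cv2.imread(f"pics/jc_{n}.png"),(400,300)) for n in("scene","side")]
cv2.imwrite("pics/j.png",np.hstack([a,b]))
E
```

```text
t 8.57 [585.2 -14.5 327.4] [179.88   0.32 148.11] [-0.1  0.4 -0.5] 0.804
[161.8 223.2   2. ] [ 0.06  0.02 15.4 ]
[162.  223.1  48. ] [ 0.06  0.02 15.4 ]
```

View pics/j.png

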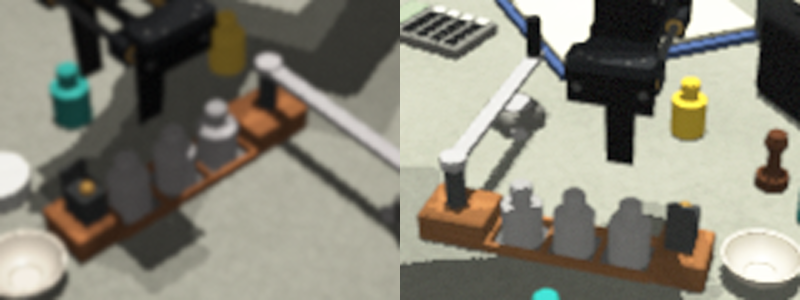

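All three steel weights now stand upright in the rack. Next is the keeper: I go above the knob with jaws tangential to its arc (yaw 235.7°), in two calls.

Call:
play_rows([
  {"dx": 20, "dy": 28, "dz": -5, "rx": 0, "ry": 0, "rz": -1.1},
  {"dx": 40, "dy": 56, "dz": -15, "rx": 0, "ry": 0, "rz": -2.2},
  {"dx": 60, "dy": 84, "dz": -18, "rx": 0, "ry": 0, "rz": -3.3},
  {"dx": 80, "dy": 112, "dz": -18, "rx": 0, "ry": 0, "rz": -4.4},
  {"dx": 100, "dy": 140, "dz": -18, "rx": 0, "ry": 0, "rz": -5.5},
  {"dx": 120, "dy": 168, "dz": -18, "rx": 0, "ry": 0, "rz": -6.6},
  {"dx": 140, "dy": 195, "dz": -18, "rx": 0, "ry": 0, "rz": -7.7},
  {"dx": 158, "dy": 218, "dz": -18, "rx": 0, "ry": 0, "rz": -8.8},
])

```text
t: 9.33
eef_pos: [565.5, 256.2, 341.2]
tcp_rot: [-3.141, -0.001, -2.77]
ft_force: [0.2, 0.3, -0.8]
opening: 0.803
```

```bash
python3 goal.py 565.7 260.5 345 235.7
```

```text
t 9.33 [565.5 256.2 341.2] [-1.7994e+02 -5.0000e-02 -1.5874e+02] [ 0.2  0.3 -0.8] 0.803
[-1.8  4.  -3.9] [-0.01 -0.01 -5.74]
```

Call:
play_rows([
  {"dx": -2, "dy": 4, "dz": 0, "rx": 0, "ry": 0, "rz": -1.1},
  {"dx": -2, "dy": 4, "dz": 0, "rx": 0, "ry": 0, "rz": -2.2},
  {"dx": -2, "dy": 4, "dz": 0, "rx": 0, "ry": 0, "rz": -3.3},
  {"dx": -2, "dy": 4, "dz": 0, "rx": 0, "ry": 0, "rz": -4.4},
  {"dx": -2, "dy": 4, "dz": 0, "rx": 0, "ry": 0, "rz": -5.3},
  {"dx": -2, "dy": 4, "dz": 0, "rx": 0, "ry": 0, "rz": -5.74},
  {"dx": -2, "dy": 4, "dz": 0, "rx": 0, "ry": 0, "rz": -5.74},
])

```text
t: 9.92
eef_pos: [565.8, 260.6, 339.4]
tcp_rot: [3.14, -0.003, -2.167]
ft_force: [-0.8, -0.0, -0.2]
opening: 0.8
```

```bash
python3 goal.py 565.7 260.5 279 235.7;  python3 - <<'E'
from h import *; from cell import viewer
c=viewer.read_camera("wrist");W=cam(c);print(proj(W,(565.7,260.5,128))*1.5625,proj(W,(441,77.4,85))*1.5625)
cv2.imwrite("pics/k.png",cv2.resize(c["image"][:,:,::-1],(800,600),interpolation=cv2.INTER_CUBIC))
E
```

```text
t 9.92 [565.8 260.6 339.4] [ 179.93   -0.2  -124.17] [-0.8 -0.  -0.2] 0.8
[-0.1 -0.  60.4] [ 0.01 -0.03  0.02]
[400.35206191 347.45367427] [ 401.37836032 -184.09071496]
```

View pics/k.png

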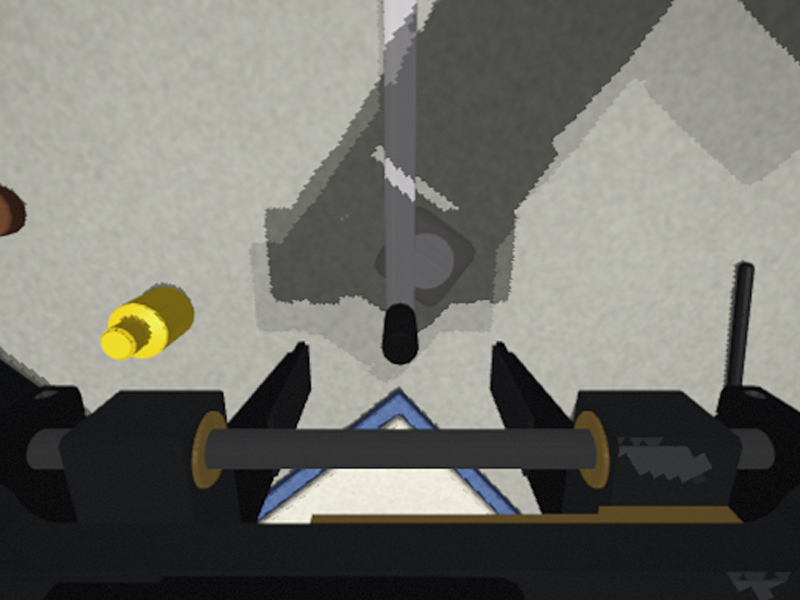

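The knob top is at (400,347), as predicted, and the bar runs straight up the image. I descend with the knob between the fingers, tips at about 89 mm.

Call:
play_rows([
  {"dx": 0, "dy": 0, "dz": 12, "rx": 0, "ry": 0, "rz": 0},
  {"dx": 0, "dy": 0, "dz": 28, "rx": 0, "ry": 0, "rz": 0},
  {"dx": 0, "dy": 0, "dz": 44, "rx": 0, "ry": 0, "rz": 0},
  {"dx": 0, "dy": 0, "dz": 56, "rx": 0, "ry": 0, "rz": 0},
  {"dx": 0, "dy": 0, "dz": 60, "rx": 0, "ry": 0, "rz": 0},
  {"dx": 0, "dy": 0, "dz": 60, "rx": 0, "ry": 0, "rz": 0},
], fingers=0.8)

```text
t: 10.47
eef_pos: [565.6, 260.4, 278.3]
tcp_rot: [3.139, -0.005, -2.171]
ft_force: [-0.4, -0.2, 0.0]
opening: 0.798
```

Call:
play_rows([
  {"dx": 0, "dy": 0, "dz": 0, "rx": 0, "ry": 0, "rz": 0},
  {"dx": 0, "dy": 0, "dz": 0, "rx": 0, "ry": 0, "rz": 0},
  {"dx": 0, "dy": 0, "dz": 0, "rx": 0, "ry": 0, "rz": 0},
  {"dx": 0, "dy": 0, "dz": 0, "rx": 0, "ry": 0, "rz": 0},
  {"dx": 0, "dy": 0, "dz": 0, "rx": 0, "ry": 0, "rz": 0},
  {"dx": 0, "dy": 0, "dz": 0, "rx": 0, "ry": 0, "rz": 0},
  {"dx": 0, "dy": 0, "dz": 0, "rx": 0, "ry": 0, "rz": 0},
  {"dx": 0, "dy": 0, "dz": 0, "rx": 0, "ry": 0, "rz": 0},
], fingers=0.28)

```text
t: 11.13
eef_pos: [565.6, 260.4, 278.3]
tcp_rot: [3.139, -0.005, -2.171]
ft_force: [-0.2, -0.3, 0.5]
opening: 0.31
```

```bash
cat > arc.py <<'E'
import sys,numpy as np
from goal import goal
# arc targets: bar angles (deg, keeper) -> tool increments; lead mm along tangent (closing direction)
p=np.array([441,77.4]); lead=float(sys.argv[1])
for k in map(float,sys.argv[2:]):
    a=np.radians(k-31.85); t=np.array([np.sin(a),-np.cos(a)])
    P=p+222*np.array([np.cos(a),np.sin(a)])+lead*t
    print(k,P.round(1),*goal(P[0],P[1],279,k+148.15))
E
python3 goal.py; python3 arc.py 0 81 75 69 63 57 51 45 39
```

```text
t 11.13 [565.6 260.4 278.3] [ 179.86   -0.29 -124.41] [-0.2 -0.3  0.5] 0.31
81.0 [586.2 245.3] [  0.8 -25.5  -0.7] [ 0.02 -0.05  1.07]
75.0 [603.  229.2] [  4.6 -48.4  -0.7] [ 0.02 -0.05  2.07]
69.0 [617.9 211.5] [ 10.8 -70.8  -0.8] [ 0.01 -0.05  3.07]
63.0 [631.  192.2] [ 19.3 -92.5  -0.8] [ 0.01 -0.05  4.07]
57.0 [642.  171.7] [  30.  -113.1   -0.8] [ 0.01 -0.05  5.07]
51.0 [650.7 150.2] [  42.8 -132.5   -0.8] [ 0.01 -0.05  6.07]
45.0 [657.2 127.9] [  57.6 -150.4   -0.7] [ 0.   -0.05  7.07]
39.0 [661.3 105. ] [  74.2 -166.7   -0.7] [ 0.   -0.05  8.07]
```

```bash
python3 arc.py 0 85 82 78 74 70 66 62 60
```

```text
85.0 [574.1 255. ] [ -0.4 -10.1  -0.7] [ 0.02 -0.05  0.41]
82.0 [583.3 247.8] [  0.4 -21.7  -0.7] [ 0.02 -0.05  0.91]
78.0 [594.8 237.5] [  2.4 -37.   -0.7] [ 0.02 -0.05  1.57]
74.0 [605.6 226.4] [  5.5 -52.2  -0.8] [ 0.02 -0.05  2.24]
70.0 [615.6 214.5] [  9.6 -67.1  -0.8] [ 0.02 -0.05  2.91]
66.0 [624.7 202. ] [ 14.8 -81.8  -0.8] [ 0.01 -0.05  3.57]
62.0 [633.  188.9] [ 21.  -96.   -0.8] [ 0.01 -0.05  4.24]
60.0 [636.7 182.1] [  24.4 -102.9   -0.8] [ 0.01 -0.05  4.57]
```

Call:
play_rows([
  {"dx": 0, "dy": -10, "dz": 0, "rx": 0, "ry": 0, "rz": 0.4},
  {"dx": 0, "dy": -22, "dz": 0, "rx": 0, "ry": 0, "rz": 0.9},
  {"dx": 2, "dy": -37, "dz": 0, "rx": 0, "ry": 0, "rz": 1.6},
  {"dx": 5.5, "dy": -52, "dz": 0, "rx": 0, "ry": 0, "rz": 2.2},
  {"dx": 9.6, "dy": -67, "dz": 0, "rx": 0, "ry": 0, "rz": 2.9},
  {"dx": 15, "dy": -82, "dz": 0, "rx": 0, "ry": 0, "rz": 3.6},
  {"dx": 21, "dy": -96, "dz": 0, "rx": 0, "ry": 0, "rz": 4.2},
  {"dx": 24, "dy": -103, "dz": 0, "rx": 0, "ry": 0, "rz": 4.6},
])

```text
t: 11.8
eef_pos: [637.8, 181.1, 278.2]
tcp_rot: [-3.141, -0.005, -2.657]
ft_force: [-0.2, -0.3, 0.2]
opening: 0.284
```

```bash
python3 goal.py; python3 arc.py 0 58 55 51 47 43 39 35 33;python3 - <<'E'
from h import *; from cell import viewer
c=viewer.read_camera("wrist")
cv2.imwrite("pics/l.png",c["image"][:,:,::-1])
E
```

```text
t 11.8 [637.8 181.1 278.2] [-179.98   -0.31 -152.26] [-0.2 -0.3  0.2] 0.284
58.0 [640.3 175.2] [ 0.6 -6.3 -0.8] [-0.   -0.05  0.27]
55.0 [645.1 164.7] [  1.2 -17.9  -0.8] [-0.01 -0.05  0.77]
51.0 [650.7 150.2] [  3.  -33.3  -0.8] [-0.01 -0.05  1.43]
47.0 [655.3 135.4] [  5.8 -48.6  -0.8] [-0.01 -0.05  2.1 ]
43.0 [658.8 120.3] [  9.7 -63.6  -0.8] [-0.01 -0.05  2.77]
39.0 [661.3 105. ] [ 14.7 -78.3  -0.7] [-0.01 -0.05  3.43]
35.0 [662.7  89.6] [ 20.6 -92.6  -0.7] [-0.01 -0.05  4.1 ]
33.0 [663.   81.9] [ 24.  -99.6  -0.7] [-0.02 -0.05  4.43]
```

View pics/l.png

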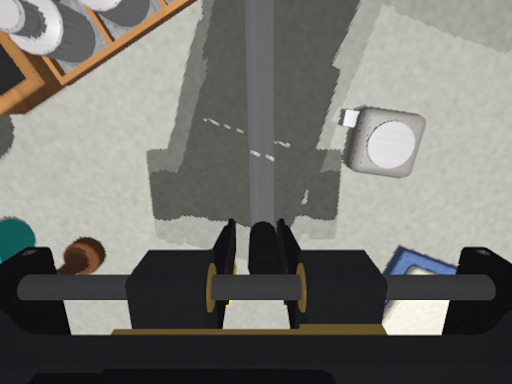

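The knob at (262,250) is caged between the fingers and the bar follows with no measurable force. The swing continues.

Call:
play_rows([
  {"dx": 0.6, "dy": -6, "dz": 0, "rx": 0, "ry": 0, "rz": 0.3},
  {"dx": 1.2, "dy": -18, "dz": 0, "rx": 0, "ry": 0, "rz": 0.8},
  {"dx": 3, "dy": -33, "dz": 0, "rx": 0, "ry": 0, "rz": 1.4},
  {"dx": 6, "dy": -49, "dz": 0, "rx": 0, "ry": 0, "rz": 2.1},
  {"dx": 10, "dy": -64, "dz": 0, "rx": 0, "ry": 0, "rz": 2.8},
  {"dx": 15, "dy": -78, "dz": 0, "rx": 0, "ry": 0, "rz": 3.4},
  {"dx": 21, "dy": -93, "dz": 0, "rx": 0, "ry": 0, "rz": 4.1},
  {"dx": 24, "dy": -100, "dz": 0, "rx": 0, "ry": 0, "rz": 4.4},
])

```text
t: 12.52
eef_pos: [663.2, 79.6, 278.2]
tcp_rot: [-3.139, -0.005, -3.124]
ft_force: [-0.5, 0.5, -0.3]
opening: 0.281
```

```bash
python3 goal.py; python3 arc.py 0 31 28 24 20 17 14 12 10
```

```text
t 12.52 [663.2  79.6 278.2] [-179.83   -0.27 -178.99] [-0.5  0.5 -0.3] 0.281
31.0 [663.   74.1] [ 0.3 -5.5 -0.7] [-0.03 -0.05  0.31]
28.0 [662.5  62.5] [  1.  -17.1  -0.7] [-0.03 -0.04  0.81]
24.0 [660.9  47.1] [  2.9 -32.5  -0.7] [-0.03 -0.04  1.48]
20.0 [658.3  31.8] [  5.8 -47.7  -0.6] [-0.03 -0.04  2.14]
17.0 [655.6  20.5] [  8.7 -59.   -0.6] [-0.03 -0.04  2.64]
14.0 [652.3   9.4] [ 12.1 -70.1  -0.5] [-0.04 -0.04  3.14]
12.0 [649.8   2. ] [ 14.8 -77.4  -0.5] [-0.04 -0.04  3.48]
10.0 [647.1  -5.2] [ 17.7 -84.5  -0.4] [-0.04 -0.04  3.81]
```

Call:
play_rows([
  {"dx": 0.3, "dy": -6, "dz": 0, "rx": 0, "ry": 0, "rz": 0.3},
  {"dx": 1, "dy": -17, "dz": 0, "rx": 0, "ry": 0, "rz": 0.8},
  {"dx": 3, "dy": -32, "dz": 0, "rx": 0, "ry": 0, "rz": 1.5},
  {"dx": 6, "dy": -48, "dz": 0, "rx": 0, "ry": 0, "rz": 2.1},
  {"dx": 9, "dy": -59, "dz": 0, "rx": 0, "ry": 0, "rz": 2.6},
  {"dx": 12, "dy": -70, "dz": 0, "rx": 0, "ry": 0, "rz": 3.1},
  {"dx": 15, "dy": -77, "dz": 0, "rx": 0, "ry": 0, "rz": 3.5},
  {"dx": 18, "dy": -84, "dz": 0, "rx": 0, "ry": 0, "rz": 3.8},
])

```text
t: 13.18
eef_pos: [646.5, -4.7, 278.6]
tcp_rot: [-3.137, -0.003, 2.76]
ft_force: [1.1, 0.1, -0.2]
opening: 0.277
```

```bash
python3 goal.py; python3 arc.py 0 8 6 4 2 0; python3 arc.py 8 0;python3 - <<'E'
from h import *; from cell import viewer
a,b=[viewer.read_camera(n)["image"][:,:,::-1][r[0]:r[1],r[2]:r[3]] for n,r in [("wrist",(0,384,0,512)),("side",(140,260,180,340))]]
cv2.imwrite("pics/m.png",np.hstack([cv2.resize(a,(400,300)),cv2.resize(b,(400,300))]))
E
```

```text
t 13.18 [646.5  -4.7 278.6] [-179.75   -0.18  158.13] [ 1.1  0.1 -0.2] 0.277
8.0 [644.  -12.4] [-0.6 -8.  -0.4] [-0.04 -0.03  0.33]
6.0 [640.8 -19.4] [ -0.2 -15.8  -0.3] [-0.04 -0.03  0.66]
4.0 [637.3 -26.3] [  0.5 -23.5  -0.3] [-0.04 -0.03  1.  ]
2.0 [633.5 -33.1] [  1.4 -31.2  -0.3] [-0.04 -0.03  1.33]
0.0 [629.6 -39.7] [  2.6 -38.8  -0.2] [-0.04 -0.03  1.66]
0.0 [625.4 -46.5] [  4.  -46.7  -0.2] [-0.04 -0.03  1.66]
```

View pics/m.png

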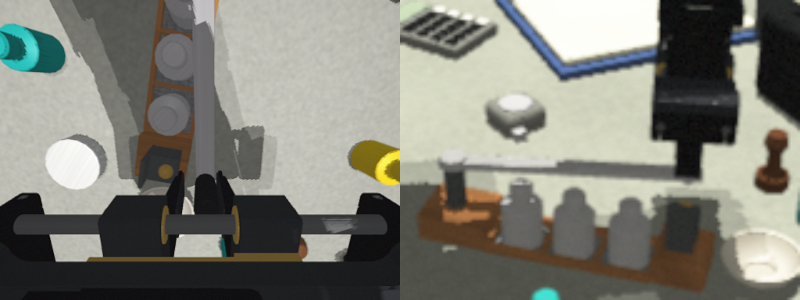

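Bar at about 10°. Now the slow push through the catch; the pushing finger trails by about 4 mm.

Call:
play_rows([
  {"dx": -0.5, "dy": -6, "dz": 0, "rx": 0, "ry": 0, "rz": 0.3},
  {"dx": -0.4, "dy": -12, "dz": 0, "rx": 0, "ry": 0, "rz": 0.6},
  {"dx": 0, "dy": -18, "dz": 0, "rx": 0, "ry": 0, "rz": 0.9},
  {"dx": 0.5, "dy": -23, "dz": 0, "rx": 0, "ry": 0, "rz": 1.1},
  {"dx": 1, "dy": -28, "dz": 0, "rx": 0, "ry": 0, "rz": 1.3},
  {"dx": 1.5, "dy": -32, "dz": 0, "rx": 0, "ry": 0, "rz": 1.5},
  {"dx": 2, "dy": -35, "dz": 0, "rx": 0, "ry": 0, "rz": 1.6},
  {"dx": 2.5, "dy": -38, "dz": 0, "rx": 0, "ry": 0, "rz": 1.66},
])

```text
t: 13.95
eef_pos: [629.8, -39.8, 278.8]
tcp_rot: [-3.136, -0.002, 2.586]
ft_force: [0.5, -0.2, 0.5]
opening: 0.281
```

```bash
python3 goal.py; python3 arc.py 0 0; python3 arc.py 4 0; python3 - <<'E'
from h import *; from cell import viewer
a,b=[viewer.read_camera(n)["image"][:,:,::-1][r[0]:r[1],r[2]:r[3]] for n,r in [("wrist",(96,288,128,384)),("side",(140,260,180,340))]]
cv2.imwrite("pics/n.png",np.hstack([cv2.resize(a,(400,300)),cv2.resize(b,(400,300))]))
E
```

```text
t 13.95 [629.8 -39.8 278.8] [-1.7969e+02 -1.4000e-01  1.4818e+02] [ 0.5 -0.2  0.5] 0.281
0.0 [629.6 -39.7] [ 0.2 -0.1 -0.2] [-0.05 -0.02  0.  ]
0.0 [627.5 -43.1] [ 0.2 -4.1 -0.2] [-0.05 -0.02  0.  ]
```

View pics/n.png

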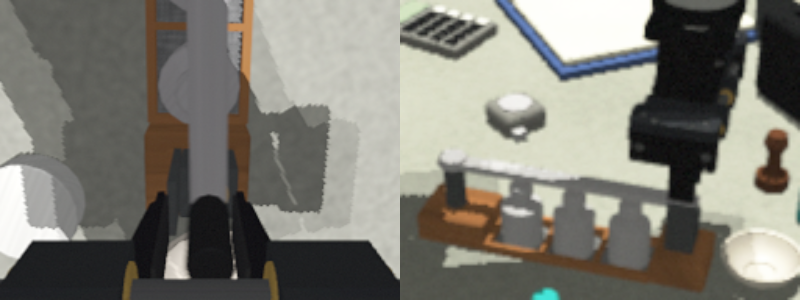

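The knob still sits about 3 to 4 mm toward the pushing finger. I push on gently and watch the force.

Call:
play_rows([
  {"dx": 0, "dy": -1, "dz": 0, "rx": 0, "ry": 0, "rz": 0},
  {"dx": 0, "dy": -2, "dz": 0, "rx": 0, "ry": 0, "rz": 0},
  {"dx": 0, "dy": -2, "dz": 0, "rx": 0, "ry": 0, "rz": 0},
])

```text
t: 14.3
eef_pos: [628.7, -41.9, 278.8]
tcp_rot: [-3.136, -0.002, 2.587]
ft_force: [0.3, 0.0, -0.3]
opening: 0.28
```

Call:
play_rows([
  {"dx": 0, "dy": -1, "dz": 0, "rx": 0, "ry": 0, "rz": 0},
  {"dx": 0, "dy": -2, "dz": 0, "rx": 0, "ry": 0, "rz": 0},
  {"dx": 0, "dy": -2, "dz": 0, "rx": 0, "ry": 0, "rz": 0},
])

```text
t: 14.55
eef_pos: [627.6, -43.7, 278.8]
tcp_rot: [-3.136, -0.002, 2.587]
ft_force: [-0.5, 0.2, 0.1]
opening: 0.28
```

```bash
python3 - <<'E'
from h import *; from cell import viewer
a,b=[viewer.read_camera(n)["image"][:,:,::-1][r[0]:r[1],r[2]:r[3]] for n,r in [("wrist",(96,288,128,384)),("side",(140,260,180,340))]]
cv2.imwrite("pics/o.png",cv2.resize(a,(800,600),interpolation=cv2.INTER_CUBIC))
E
```

```text
(no output)
```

View pics/o.png

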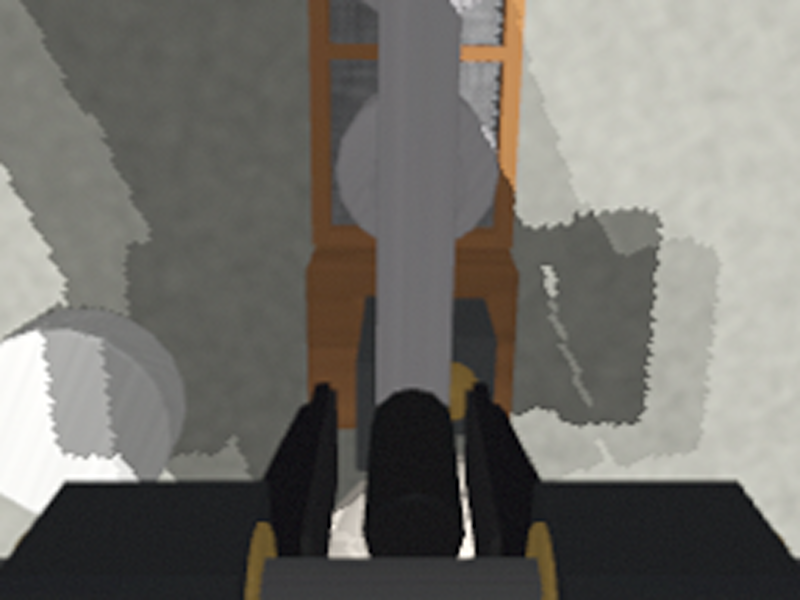

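The bar (centre column 414) now lies over the weight's centre, and the spring ball at (462,378) is on its open side, so it has snapped past. I nudge against the stop to confirm it is fully home.

Call:
play_rows([
  {"dx": 0, "dy": -1, "dz": 0, "rx": 0, "ry": 0, "rz": 0},
  {"dx": 0, "dy": -2, "dz": 0, "rx": 0, "ry": 0, "rz": 0},
  {"dx": 0, "dy": -2, "dz": 0, "rx": 0, "ry": 0, "rz": 0},
  {"dx": 0, "dy": -2, "dz": 0, "rx": 0, "ry": 0, "rz": 0},
])

```text
t: 14.98
eef_pos: [626.6, -45.3, 278.9]
tcp_rot: [-3.136, -0.002, 2.587]
ft_force: [0.1, -0.0, 0.2]
opening: 0.28
```

Call:
play_rows([
  {"dx": 0, "dy": -0.7, "dz": 0, "rx": 0, "ry": 0, "rz": 0},
  {"dx": 0, "dy": -1.5, "dz": 0, "rx": 0, "ry": 0, "rz": 0},
  {"dx": 0, "dy": -1.5, "dz": 0, "rx": 0, "ry": 0, "rz": 0},
])

```text
t: 15.23
eef_pos: [626.1, -45.8, 278.9]
tcp_rot: [-3.138, -0.002, 2.586]
ft_force: [4.3, 7.8, -1.9]
opening: 0.279
```

There is a firm 9 N reaction straight along the rack's +y, so it is against the stop. I back off to centre, open, and rise.

Call:
play_rows([
  {"dx": 0, "dy": 1.5, "dz": 0, "rx": 0, "ry": 0, "rz": 0},
  {"dx": 0, "dy": 3.5, "dz": 0, "rx": 0, "ry": 0, "rz": 0},
  {"dx": 0, "dy": 3.5, "dz": 0, "rx": 0, "ry": 0, "rz": 0},
  {"dx": 0, "dy": 3.5, "dz": 0, "rx": 0, "ry": 0, "rz": 0},
  {"dx": 0, "dy": 3.5, "dz": 0, "rx": 0, "ry": 0, "rz": 0},
  {"dx": 0, "dy": 3.5, "dz": 0, "rx": 0, "ry": 0, "rz": 0},
  {"dx": 0, "dy": 3.5, "dz": 0, "rx": 0, "ry": 0, "rz": 0},
], fingers=0.7)

```text
t: 15.82
eef_pos: [627.9, -43.0, 278.9]
tcp_rot: [-3.138, -0.002, 2.586]
ft_force: [0.8, -0.1, -0.3]
opening: 0.684
```

Call:
play_rows([
  {"dx": 0, "dy": 0, "dz": -8, "rx": 0, "ry": 0, "rz": 0},
  {"dx": 0, "dy": 0, "dz": -30, "rx": 0, "ry": 0, "rz": 0},
  {"dx": 0, "dy": 0, "dz": -60, "rx": 0, "ry": 0, "rz": 0},
  {"dx": 0, "dy": 0, "dz": -90, "rx": 0, "ry": 0, "rz": 0},
  {"dx": 0, "dy": 0, "dz": -120, "rx": 0, "ry": 0, "rz": 0},
  {"dx": 0, "dy": 0, "dz": -140, "rx": 0, "ry": 0, "rz": 0},
  {"dx": 0, "dy": 0, "dz": -140, "rx": 0, "ry": 0, "rz": 0},
])

```text
t: 16.4
eef_pos: [628.4, -42.6, 424.2]
tcp_rot: [-3.14, 0.005, 2.586]
ft_force: [-0.4, -1.2, 0.4]
opening: 0.698
```

```bash
python3 goal.py; python3 - <<'E'
from h import *; from cell import viewer
W,S,B=[viewer.read_camera(n)["image"][:,:,::-1] for n in("wrist","scene","side")]
cv2.imwrite("pics/p_scene.png",S);cv2.imwrite("pics/p_side.png",B)
cv2.imwrite("pics/p.png",np.vstack([np.hstack([cv2.resize(W,(400,300)),cv2.resize(B[140:260,180:340],(400,300))]),np.hstack([cv2.resize(S[120:285,110:330],(400,300)),cv2.resize(B[90:300,150:430],(400,300))])]))
E
```

```text
t 16.4 [628.4 -42.6 424.2] [-179.94    0.29  148.18] [-0.4 -1.2  0.4] 0.698
```

View pics/p.png

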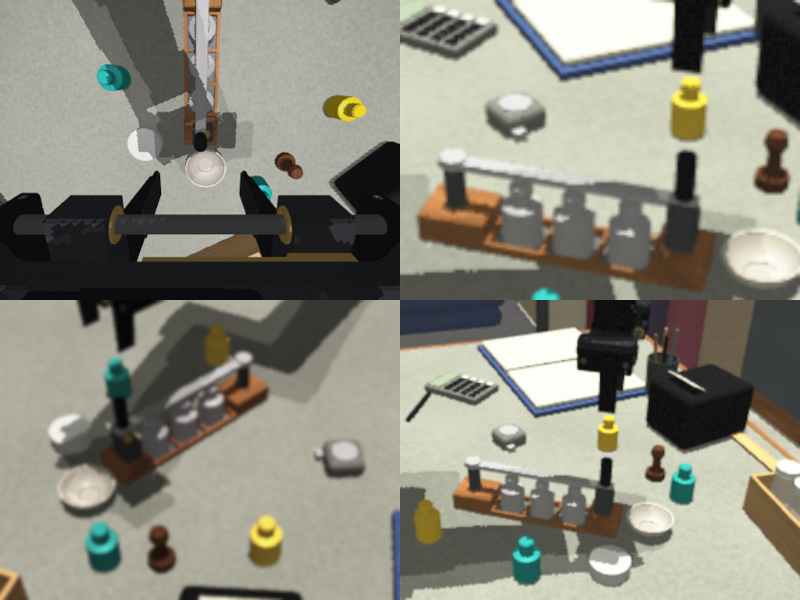

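```bash
python3 - <<'E'
from h import *; from cell import viewer
w=viewer.read_camera("wrist");W=cam(w)
print("pred knob top at 0:",proj(W,(629.6,-39.7,128)),"at 0.09:",proj(W,(441+222*np.cos(.09-.5559),77.4+222*np.sin(.09-.5559),128)),"pivot",proj(W,(441,77.4,85)))
im=w["image"][:,:,::-1]; cv2.imwrite("pics/q.png",cv2.resize(im[0:220,190:330],None,fx=2.7,fy=2.7,interpolation=cv2.INTER_CUBIC))
# bystanders: colour centroids before/after
for n in("scene","side"):
    a=cv2.imread(f"pics/a_{n}.png");b=cv2.imread(f"pics/p_{n}.png")
    for nm,lo,hi in[("yellow",(20,120,60),(35,255,255)),("turq",(80,120,40),(95,255,255))]:
        for i in(a,b):
            m=cv2.inRange(cv2.cvtColor(i,cv2.COLOR_BGR2HSV),lo,hi);k,_,st,ce=cv2.connectedComponentsWithStats(m);print(n,nm,[tuple(ce[j].round(1)) for j in range(1,k) if st[j,4]>60])
E
```

```text
pred knob top at 0: [260.43541981 189.67040864] at 0.09: [280.36993311 188.86080206] pivot [261.26027899 -55.64645598]
scene yellow [(np.float64(228.9), np.float64(144.8)), (np.float64(255.7), np.float64(252.4))]
scene yellow [(np.float64(228.8), np.float64(145.0)), (np.float64(255.7), np.float64(252.4))]
scene turq [(np.float64(174.3), np.float64(163.3)), (np.float64(166.2), np.float64(255.7))]
scene turq [(np.float64(174.3), np.float64(163.5)), (np.float64(166.3), np.float64(255.7))]
side yellow [(np.float64(295.1), np.float64(183.7)), (np.float64(169.0), np.float64(245.6))]
side yellow [(np.float64(295.2), np.float64(183.8)), (np.float64(168.8), np.float64(245.9))]
side turq [(np.float64(347.6), np.float64(218.9)), (np.float64(238.3), np.float64(272.5))]
side turq [(np.float64(347.6), np.float64(218.9)), (np.float64(238.2), np.float64(272.2))]
```

View pics/q.png

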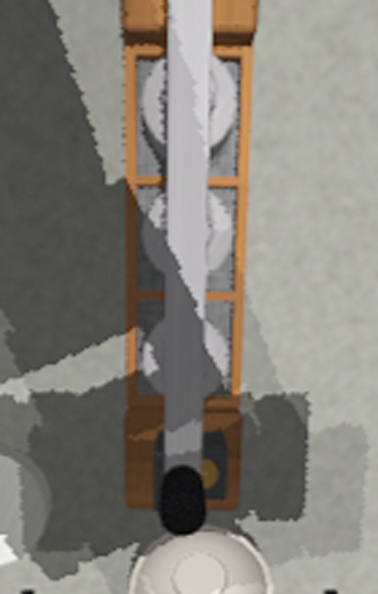

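The knob top is at column 258 (260 predicted for 0 rad, 280 for the catch's first contact). The bar is over the row with the ball on its open side. I hand the job in.

```bash
python3 -c "
from cell import env
print(env.job_done())"
```

```text
the job is handed in; nothing more can be done
None
```

The loose steel weight is standing upright in bay 2, the bay nearest the catch. The keeper bar is shut past its catch and resting against its stop. I handed the job in at about 16.5 s of the 58 s allowed.

- **Weight:** I gripped it across the row and lowered it to the bay floor before opening the fingers. I felt it touch down: the wrist force went from −4.4 to +4.6 N. The later pictures show all three weights upright.
- **Keeper bar:** I swung it shut with the knob held loosely between the fingers, then nudged it and felt a firm push-back of about 9 N from the stop. After letting go, the bar lies along the row with the spring ball on its open side. The knob top was at wrist-image column 258, where fully shut predicts 260 and first contact with the catch predicts 280. The gripper was well clear and touching nothing.
- **Other things on the counter:** The turquoise and yellow look-alikes are where they were, within 0.3 px in both fixed views. The dish, tin, stamp, tape case, pen and calculator I checked only by eye; none looked moved.
- **Disagreements:** Camera estimates of position differed by up to about 4 mm. The stop was felt about 2.7 mm further than my pivot estimate predicted, which I put down to calibration error. I did not see a force peak at the catch, because readings come only at the end of each move; that it snapped past rests on the pictures and the push against the stop.

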